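# Scan in the optical cell and hold it in the light path

### The job

Pick up the hand scanner, point its nose squarely at the middle of the barcode label on the side of the black carton from about a hand's breadth (5 to 10 cm) away, hold it steady there for a good second, then lay it back down in the middle of its rubber mat. Then draw the tall glass cell out of the carton by its two narrow frosted faces, never touching the wide clear faces and leaving the two short metal blanks in their pockets, and carry it to the light bench. Finish holding it there, still and upright in the fingers and touching nothing else, midway between lamp and receiver, with the light passing squarely through the middle of its clear faces; do not let go.

Things in the scene. Friction and masses are not known exactly. Their poses are not given: they have to be found in the camera images.
- scanner_center (a point): Centre of a light grey stick-shaped hand scanner lying on the mat: 120 mm long (x), body 28 mm wide (y), 40 mm tall (z), 140 g. Its x axis points to its dark nose, 40 mm wide over the last 24 mm; the scan line leaves the middle of the nose, 60 mm ahead of this centre, along +x. Grip the 28 mm wide body from above at its middle.
- mat: Flat black rubber mat, 220 x 140 x 4 mm, fixed; origin at the centre of its underside, on the table; x along its length. The scanner's place.
- label (a point): Middle of the white barcode label, 70 x 44 mm, upright on a long side of the black carton, 48 mm above the table. y points straight out of the label, x level along it, z up. The carton is fixed, 170 (x) x 90 x 80 mm high, its centre line 46 mm behind the label; in its foam top three pockets 20 mm deep, 20 x 34 mm, in a row along x, 48 mm apart; the cell may stand in any.
- cell_center (a point): Centre (half-way up) of the upright glass cell: 70 mm tall (z), 16 mm thick (x, between the two wide clear faces), 30 mm wide (y, between the two narrow whitish frosted faces), flush white stopper in the top 6 mm; 80 g. The lowest 20 mm is in the foam, 50 mm stands out; its y is along the label's y. Half a turn about z makes no difference.
- clear_mid (a point): Middle of the clear glass part of the cell, 3 mm below the cell's centre (same axes). The clear faces are the wide ones, 24 mm wide and 64 mm high, looking along +x and -x.
- blank_a_center (a point): Centre of a bare aluminium blank, 16 x 30 x 44 mm tall, standing in another pocket of the carton, 24 mm of it above the foam; to be left there.
- blank_b_center (a point): Centre of the second, identical aluminium blank.
- beam (a point): Point on the light path midway between lamp and receiver of the fixed light bench, 120 mm above the table. x runs along the light from lamp (black box) to receiver (black barrel), y level across it, z up. The light is a level pencil 8 mm across. The lenses are 71 and 75 mm away, the heads reach 145 mm above the table; below is only a base plate 290 x 80 x 14 mm.
Things that resemble listed ones, but are neither listed nor needed, are in the scene too. What is shaped like the part that bears label but green or purple is not meant.

How it is judged:
On the way, in this order (a step that is already met when the one before it is completed fails the run):
1. the held scanner is aimed steadily at the label's middle (x of label in the frame of scanner_center between 0.09 and 0.18 m and y of label in the frame of scanner_center between -0.018 and 0.018 m and z of label in the frame of scanner_center between -0.018 and 0.018 m and angle between the x axis of scanner_center and the y axis of label, either way round below 0.35 rad and linear speed of scanner below 0.03 m/s and angular speed of scanner below 0.3 rad/s and contact force between the fingers and scanner above 0.5 N and height (world z) of scanner_center above 0.03 m), for 0.6 s.
2. the scanner lies back on its mat, let go (horizontal distance between scanner_center and mat below 0.06 m and height (world z) of scanner_center below 0.03 m and contact force between the fingers and scanner below 0.05 N and linear speed of scanner below 0.02 m/s), for 0.2 s.
At the end, for the whole second after the job is handed in: Fingers hold the cell still, centre within 25 mm along the light, 8 mm across, 15 mm in height of the midpoint; upright and square to the light within 10 degrees; cell and robot clear of the bench. Scanner let go, within 60 mm of its mat's centre (all of step 2 and x of cell_center in the frame of beam between -0.025 and 0.025 m and y of cell_center in the frame of beam between -0.008 and 0.008 m and z of cell_center in the frame of beam between -0.015 and 0.015 m and angle between cell_center's own z axis and vertical below 0.17 rad and angle between the x axis of cell_center and the x axis of beam, either way round below 0.17 rad and contact force between the fingers and cell above 0.5 N and contact force between each of cell, the arm, the fingers and bench below 0.05 N and linear speed of cell below 0.02 m/s); the arm keeps its last pose, push and grip.
It fails at once if a finger presses on a clear face of the cell (contact force between the fingers and clear_faces above 0.3 N).
It fails at once if a blank is moved from its pocket (distance of any of blank_a_center, blank_b_center from where it was at the start of the episode above 0.015 m).
It fails at once if the scanner is dropped (contact force between the fingers and scanner below 0.05 N and linear speed of scanner above 0.7 m/s).
It fails at once if the cell is dropped (contact force between the fingers and cell below 0.05 N and linear speed of cell above 0.7 m/s).
It also fails if it takes over 48 s, if anything falls off the work surface, if the arm or the gripper's body presses on something with over 40 N, if the wrist force passes 120 N, or if a joint passes its speed limit or range.

### The arm

A 6-joint arm with a two-finger parallel gripper is mounted at the origin on the work surface. World frame = base frame: x ahead of the robot, y to its left, z up, the work surface at z = 0. Lengths are in m, angles in rad, forces in N, time in s.
With the tool pointing down it reaches from about 0.35 to 0.85 m from the base axis. Payload 8.1 kg.
Tool frame: the origin (TCP) lies between the finger pads; the fingertips stand 11 mm ahead of it and the grasp point (between the pads) lies 8 mm behind it (robot.tips_ahead is the distance from the TCP to the fingertips, in m); z points along the fingers, y is the line along which they close (so a half turn about z gives the same grasp; the last joint's range is limited). The gripper opens to 93 mm and grips with 3 to 60 N. Pads are 15 mm wide; open, the fingers measure 128 mm over their backs; the gripper's body (75 mm by 188 mm) begins 65 mm behind the grasp point.
Start: joints at [-1.244, 0.13, 1.488, -0, 1.523, -0.085], TCP at [0.24, -0.55, 0.23] pointing down, gripper open.
Joint ranges: [-2.96, 2.96], [-0.89, 2.26], [0.02, 2.5], [-1.34, 4.48], [0, 2.73], [-2.66, 2.66]. Speed limits (rad/s): [2.39, 2.39, 2.79, 3.14, 3.14, 3.14].

### API

Orientations are given as a rotation vector (axis times angle).
In Python, from plant import robot gives the robot as it stands. The module is installed in compiled form; this text tells all that it offers.
- The arm moves only by the tool move_arm, never from a script. Its argument "deltas" is one flat list of numbers, 7 for each row, row after row: the shift along the tool's x, y, z in m, then the turn, a rotation vector about the tool's x, y, z in rad, then the opening, from 0 (shut) to 1 (fully open). A call has 1 to 12 rows; each row is the pose to reach, as a shift and turn from the pose commanded when the call began, along the tool's axes at that moment; what a row does not reach only later rows make up. A row lasts 1/8 s, in which the tool goes at most 62.5 mm and 10.7 degrees, less where a joint would pass 70% of its speed; a pose out of reach is approached as far as the arm can. A call with a gripper value outside its range is refused whole. The fingers move at their own pace and stop on an object; "squeeze" is the grip in N (left out, the last holds). Time passes only in rows, so rows that repeat a pose let the fingers close. It gives the time, the measured TCP pose, the force, the opening and the grip force at its end, in the units of the state.
- robot.read_state(): the state, without advancing time (a new reading comes with each control period).
- robot.read_camera(name): name is "side" or "top" or "wrist"; returns (picture, depth): 400x640x3 uint8, red, green, blue; 400x640 float32, m along the optical axis (not along the pixel's ray), 0 where there is no reading.
- robot.camera_model(name): a dict with "K" (3x3 intrinsics, pixels), "R" (3x3) and "t" (3): a world point X has camera coordinates R X + t; the wrist camera has in their place "tool_from_camera" (4x4, takes a point from camera to tool coordinates, whose origin is the TCP and whose axes are the flange's). Camera axes: x right, y down, z forward; pixel columns grow to the right and rows downward; lengths in m; the calibration is good to about 2 mm. A picture is of the moment at which its call begins: read the wrist's pose just before it. camera_model takes no time and is no camera call.
- robot.close_job(): hands the job in; it is judged then, once.
Trained networks look in the newest picture that a camera, given by its name, has taken for a name from the list of things; names that differ only in an ending like _2 or _b are one class to them, and where a whole thing is asked for, a point or a joint stands for the part that bears it (a point fixed in the world has none). Each returns a list of dicts, best first, with "confidence" (0 to 1); they miss things now and then, are a little off and sometimes report something else, mostly with a low value. They report only what shows in the picture. A call takes as long as a camera call. They do not tell look-alikes from the thing itself.
- robot.recognise(camera, label): "uv" ([column, row] in pixels, amid what is visible of it).
The state is a dict: "t": time; "q": joint angles; "dq": joint speeds; "joint_torque": joint torques, N m; "tool_pos": TCP position; "orientation": TCP orientation; "force": force on the tool from outside, world axes, zero at the start; "wrist_torque": the same for the moment, N m; "opening": finger opening in m; "gripper_force": force on a finger pad.
Only numpy, scipy, OpenCV 4.12 (cv2) and the standard library are available. Lean on these libraries where they do the work, as an engineer would, in place of code of your own. Each camera call takes 0.05 s, during which the arm holds its last target. There are 200 camera calls.

## Working session

There is one attempt and no reset: what is moved stays moved. The work goes in short steps, Python scripts to look and compute and a tool call to move; the robot and the scene stay as the last step left them, time stands still between calls to the robot, and variables do not carry over. Pictures are saved under pics/ and viewed, at most 12 in all, crops included, and the job is handed in when it is done.

Besides the shell and the picture viewer there is one more tool, called after "Request:" as name(argument=value, ...), one argument or row to a line, values as JSON. move_arm: Moves the arm, as the interface text tells. Its arguments: {"type":"object","properties":{"deltas":{"type":"array","items":{"type":"number"}},"squeeze":{"type":"number"}},"required":["deltas"]}

```bash
mkdir -p pics
cat > h.py <<'E'
import numpy as np,cv2
from scipy.spatial.transform import Rotation as Rn
from plant import robot
def snap(c):
    s=robot.read_state(); p,d=robot.read_camera(c); return s,p,d
def cloud(c,s,d):
    m=robot.camera_model(c);K=np.array(m["K"]);v,u=np.mgrid[0:400,0:640]
    P=np.stack([(u-K[0,2])*d/K[0,0],(v-K[1,2])*d/K[1,1],d],-1)
    if c=="wrist":
        T=np.array(m["tool_from_camera"]);P=P@T[:3,:3].T+T[:3,3]
        R=Rn.from_rotvec(s["orientation"]).as_matrix();W=P@R.T+np.array(s["tool_pos"])
    else: W=(P-np.array(m["t"]))@np.array(m["R"])
    W[d<=0]=np.nan; return W
E
python3 - <<'E'
from h import *
for c in("top","side"):
    s,p,d=snap(c);cv2.imwrite(f"pics/{c}0.png",p[...,::-1]);W=cloud(c,s,d);np.savez(f"{c}0",p=p,W=W,d=d)
    for l in("scanner_center","mat","label","cell_center","blank_a_center","beam"):
        for r in robot.recognise(c,l)[:4]:
            u,v=map(int,np.round(r["uv"]));print(c,l,u,v,round(r["confidence"],2),W[v,u].round(3))
print(robot.read_state())
E
```

```text
top scanner_center 202 154 0.82 [0.533 0.371 0.048]
top mat 212 157 0.85 [0.531 0.35  0.017]
top mat 204 153 0.61 [0.536 0.365 0.047]
top label 337 147 0.81 [ 0.537 -0.019  0.082]
top label 436 265 0.7 [ 0.204 -0.286  0.055]
top label 212 264 0.58 [0.218 0.331 0.063]
top cell_center 341 122 0.59 [ 0.6   -0.031  0.112]
top blank_a_center 336 138 0.61 [ 0.557 -0.016  0.105]
top beam 454 160 0.64 [ 0.511 -0.372  0.012]
side scanner_center 148 287 0.95 [0.524 0.387 0.044]
side mat 157 293 0.96 [0.527 0.372 0.004]
side mat 283 173 0.71 [0.512 0.002 0.097]
side label 274 184 0.68 [0.513 0.032 0.082]
side label 274 356 0.58 [0.212 0.344 0.082]
side label 164 290 0.4 [0.52  0.359 0.007]
side cell_center 266 145 0.53 [ 0.601 -0.034  0.111]
side blank_a_center 272 161 0.71 [ 0.56  -0.011  0.098]
side beam 361 122 0.9 [ 0.556 -0.368  0.017]
{'t': 0.7, 'q': array([-1.24440888e+00,  1.30370870e-01,  1.48819472e+00,  3.36384999e-05,
        1.52298803e+00, -8.54185878e-02]), 'dq': array([-1.21107799e-03,  1.03636099e-03, -1.58553653e-03, -5.94681649e-05,
       -1.57905735e-03, -5.56011299e-04]), 'joint_torque': array([-1.80227202e-03, -5.59585762e+01, -4.91956615e+01,  7.65437214e-02,
        2.22802773e-02,  4.31101103e-05]), 'tool_pos': array([ 0.24018535, -0.54984427,  0.22965554]), 'orientation': array([3.07519858e+00, 6.42292776e-01, 5.97644462e-05]), 'force': array([ 0.25906824, -0.3730096 , -0.1676152 ]), 'wrist_torque': array([-0.01318546,  0.00732104,  0.03646468]), 'gripper_force': 0.0, 'opening': 0.09324841625799264}
```

View pics/top0.png

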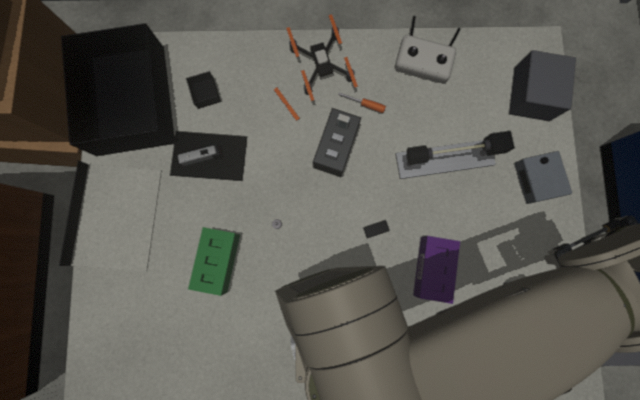

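View pics/side0.png

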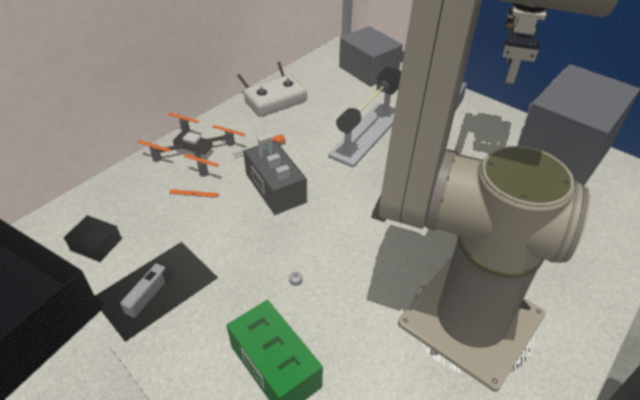

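Top view: the black carton is at (337,143), with look-alikes in green (212,262) and purple (437,268). The scanner lies on the mat at (200,154). The bench runs from (417,155) to (498,142). The side view shows the carton's white label at (258,178), and the cell appears to be in the far pocket (266,145).

Run:
```python
from h import *
t=np.load("top0.npz");s=np.load("side0.npz")
a=cv2.resize(t["p"][100:185,165:265],(400,340),interpolation=2);b=cv2.resize(t["p"][100:185,295:395],(400,340),interpolation=2)
c=cv2.resize(s["p"][245:330,100:200],(400,250),interpolation=2);d=cv2.resize(s["p"][125:215,230:320],(400,250),interpolation=2)
cv2.imwrite("pics/crop1.png",np.vstack([np.hstack([a,b]),np.hstack([c,d])])[...,::-1])
def rect(W,box,z0,z1,n):
    u0,u1,v0,v1=box;P=W[v0:v1,u0:u1].reshape(-1,3);P=P[(P[:,2]>z0)&(P[:,2]<z1)]
    (c,sz,a)=cv2.minAreaRect(P[:,:2].astype(np.float32));print(n,len(P),np.round(c,4),np.round(sz,4),round(a,1),"z",np.median(P[:,2]).round(4),"mean",P[:,:2].mean(0).round(4))
W=t["W"];V=s["W"]
rect(W,(170,225,138,172),.03,.06,"scan top");rect(V,(100,180,255,325),.03,.06,"scan side")
rect(W,(305,370,100,180),.07,.09,"carton top");rect(V,(235,315,125,215),.07,.09,"carton side")
rect(W,(305,370,100,180),.115,.15,"cell top");rect(V,(235,315,125,215),.115,.15,"cell side")
rect(W,(305,370,100,180),.095,.112,"blanks top");rect(V,(235,315,125,215),.095,.112,"blanks side")
rect(W,(390,520,125,185),.008,.022,"plate");rect(W,(390,440,125,185),.09,.16,"head1");rect(W,(470,520,125,185),.09,.16,"head2")
rect(V,(325,400,110,170),.008,.022,"plateS");rect(V,(330,365,100,135),.09,.16,"h1S");rect(V,(370,405,60,100),.09,.16,"h2S")
K=t["p"].astype(int).max(2);Q=W[125:185,165:252];m=(K[125:185,165:252]<45);P=Q[m&(Q[...,2]<.02)];
print("mat",np.round(np.concatenate(cv2.minAreaRect(P[:,:2].astype(np.float32))[:2]),3),cv2.minAreaRect(P[:,:2].astype(np.float32))[2],P.mean(0))
```

```text
scan top 466 [0.5404 0.3995] [0.1521 0.0715] 82.0 z 0.0429 mean [0.5357 0.3804]
scan side 948 [0.5388 0.386 ] [0.0426 0.1202] 11.3 z 0.0442 mean [0.5324 0.3859]
carton top 1572 [ 0.561  -0.0182] [0.0902 0.1711] 69.8 z 0.0799 mean [ 0.5568 -0.0172]
carton side 1566 [ 0.5619 -0.0176] [0.0931 0.1757] 70.1 z 0.0817 mean [ 0.5502 -0.0081]
cell top 85 [ 0.6062 -0.035 ] [0.0299 0.0172] 69.7 z 0.1293 mean [ 0.6045 -0.0348]
cell side 131 [ 0.6061 -0.0335] [0.0309 0.0192] 67.9 z 0.129 mean [ 0.6045 -0.0323]
blanks top 161 [ 0.5588 -0.0176] [0.03   0.1089] 69.7 z 0.1034 mean [ 0.5461 -0.0133]
blanks side 283 [ 0.5608 -0.0174] [0.0312 0.1116] 69.7 z 0.1042 mean [ 0.555  -0.0143]
plate 1885 [ 0.5132 -0.3802] [0.3693 0.1205] 88.0 z 0.0138 mean [ 0.5082 -0.3495]
head1 446 [ 0.5034 -0.251 ] [0.0464 0.0871] 7.1 z 0.1371 mean [ 0.4992 -0.2361]
head2 662 [ 0.5277 -0.4324] [0.0537 0.1105] 7.2 z 0.1428 mean [ 0.526  -0.4453]
plateS 1593 [ 0.5163 -0.3237] [0.1898 0.2561] 37.9 z 0.016 mean [ 0.5108 -0.3224]
h1S 477 [ 0.4973 -0.2606] [0.1143 0.0495] 87.4 z 0.1331 mean [ 0.4972 -0.2281]
h2S 581 [ 0.5616 -0.4759] [0.0813 0.2688] 35.7 z 0.1342 mean [ 0.5298 -0.4405]
mat [0.549 0.377 0.241 0.152] 83.44457244873047 [0.5396032  0.36121882 0.00417232]
```

View pics/crop1.png

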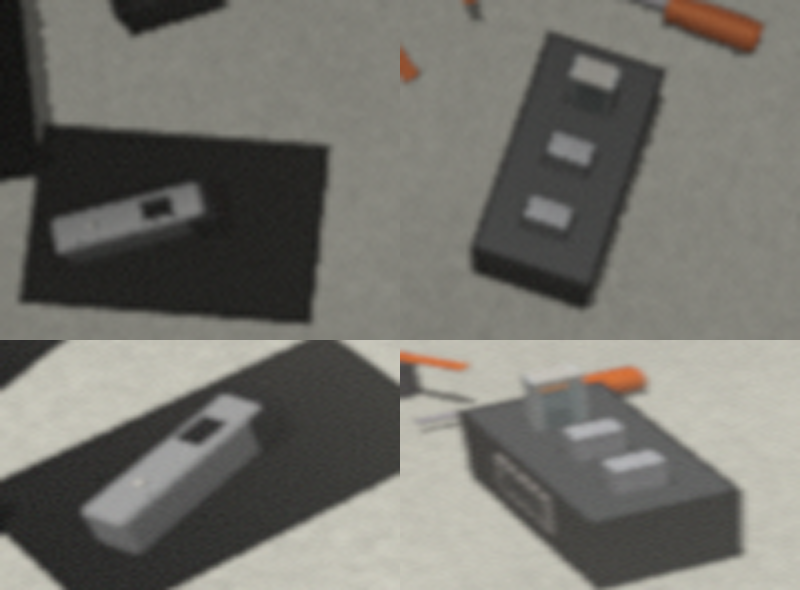

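The crop shows the black carton with the label on its +y long side and the glass cell in the far pocket, top crop (595,75). The two aluminium blanks are nearer, at (570,150) and (548,212). The scanner's dark nose is at its right end, towards -y. The green and purple cartons are excluded by colour.

Next I'll move over the bench and carton for wrist views, starting with the deltas.

```bash
cat >> h.py <<'E'
def delta(pos,yaw,s=None):
    s=s or robot.read_state();R=Rn.from_rotvec(s["orientation"])
    T=Rn.from_euler("z",yaw,degrees=True)*Rn.from_matrix(np.diag([1,-1,-1.]))
    d=R.inv().apply(np.array(pos)-s["tool_pos"]);r=(R.inv()*T).as_rotvec()
    print(np.round(d,4),np.round(r,4),"rows",np.linalg.norm(d)/.0625,np.degrees(np.linalg.norm(r))/10.7)
    return d,r
E
python3 - <<'E'
from h import *
m=robot.camera_model("wrist");print(m)
delta((.47,-.34,.38),97.6)
s=np.load("side0.npz");p=s["p"].astype(int);W=s["W"]
# label: points on the +y face of the carton, bright
n=np.array([np.cos(np.radians(69.8)),np.sin(np.radians(69.8))]);a=np.array([n[1],-n[0]]);c=np.array([.5615,-.018])
q=W[150:215,235:300];k=p[150:215,235:300].max(2)
along=(q[...,:2]-c)@a;out=(q[...,:2]-c)@n
f=(out>.03)&(out<.055)&(q[...,2]<.074)&(q[...,2]>.01)
print(np.percentile(k[f],[5,50,80,95]));b=f&(k>np.percentile(k[f],60))
print(along[b].min(),along[b].max(),along[b].mean(),q[b][:,2].min(),q[b][:,2].max(),out[f].mean(),along[f].min(),along[f].max())
E
```

```text
{'K': array([[285.40398688,   0.        , 318.98003237],
       [  0.        , 285.40398688, 200.45348124],
       [  0.        ,   0.        ,   1.        ]]), 'tool_from_camera': array([[ 5.52285126e-04, -9.61122558e-01, -2.76121572e-01,
         7.65725233e-02],
       [ 9.99999646e-01,  3.55495268e-04,  7.62745218e-04,
         7.99878324e-04],
       [-6.34931723e-04, -2.76121896e-01,  9.61122414e-01,
        -1.55976447e-01],
       [ 0.00000000e+00,  0.00000000e+00,  0.00000000e+00,
         1.00000000e+00]])}
[ 0.2946 -0.1003 -0.1503] [ 1.0000e-04  0.0000e+00 -1.2916e+00] rows 5.529912252341074 6.91638732306254
[ 68.  73.  91. 114.]
-0.08449914494224828 0.16394272995361245 0.015655114351300643 0.010053307115482513 0.07374866886527076 0.043410385799168894 -0.08702016313035804 0.16394272995361245
```

Request:
move_arm(
  deltas=[0.295,-0.1,-0.15,0,0,-1.29,1,0.295,-0.1,-0.15,0,0,-1.29,1,0.295,-0.1,-0.15,0,0,-1.29,1,0.295,-0.1,-0.15,0,0,-1.29,1,0.295,-0.1,-0.15,0,0,-1.29,1,0.295,-0.1,-0.15,0,0,-1.29,1,0.295,-0.1,-0.15,0,0,-1.29,1,0.295,-0.1,-0.15,0,0,-1.29,1,0.295,-0.1,-0.15,0,0,-1.29,1],
)

```text
t: 1.82
tool_pos: [0.4702, -0.3403, 0.3793]
orientation: [-2.076, -2.357, 0.0]
force: [-0.5, 0.0, -0.7]
opening: 0.093
gripper_force: 0.0
```

Run:
```python
from h import *
s,p,d=snap("wrist");cv2.imwrite("pics/w1.png",p[...,::-1]);W=cloud("wrist",s,d);np.savez("w1",p=p,W=W)
print(s["t"],s["tool_pos"],Rn.from_rotvec(s["orientation"]).as_matrix()[:,0])
for l in("beam","cell_center","scanner_center"):
    for r in robot.recognise("wrist",l)[:3]:
        u,v=map(int,np.round(r["uv"]));print(l,u,v,round(r["confidence"],2),W[v,u].round(3))
delta((.56,.0,.36),115)
delta((.539,.386,.30),101.3)
```

```text
1.825 [ 0.47015614 -0.34032174  0.37927778] [-1.26398332e-01  9.91979489e-01  3.93527869e-04]
[0.3261 0.1328 0.0195] [-2.000e-04 -3.000e-04 -3.075e-01] rows 5.642069821043178 1.6467350347668102
[0.7115 0.1616 0.0796] [-0.0002 -0.0003 -0.0684] rows 11.743993609939988 0.3663652129676088
```

View pics/w1.png

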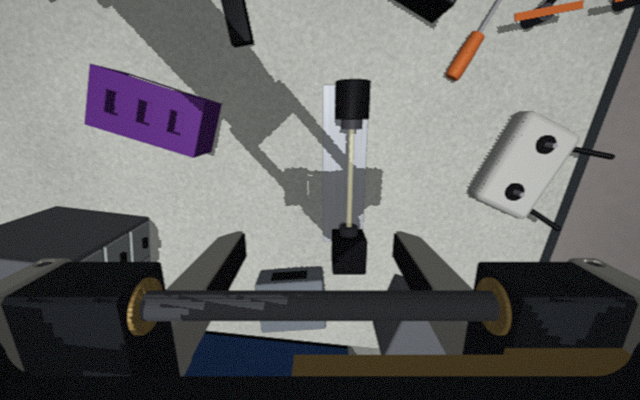

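The wrist view shows the receiver barrel at (352,100), the lamp box at (349,250), and the light between about (350,126) and (349,230). I'll compute the bench geometry while heading over the carton.

```bash
cat >> h.py <<'E'
def onplane(c,s,uv,z):
    m=robot.camera_model(c);K=np.array(m["K"]);uv=np.atleast_2d(uv).astype(float)
    r=np.c_[(uv-K[[0,1],[2,2]])/K[[0,1],[0,1]],np.ones(len(uv))]
    if c=="wrist":
        T=np.array(m["tool_from_camera"]);R=Rn.from_rotvec(s["orientation"]).as_matrix()
        o=R@T[:3,3]+s["tool_pos"];r=r@(R@T[:3,:3]).T
    else: R=np.array(m["R"]);o=-R.T@np.array(m["t"]);r=r@R
    return o+r*((z-o[2])/r[:,2])[:,None]
E
python3 - <<'E'
from h import *
s=robot.read_state();f=np.load("w1.npz");p=f["p"].astype(int);W=f["W"]
hsv=cv2.cvtColor(f["p"],cv2.COLOR_RGB2HSV)
reg=np.zeros((400,640),bool);reg[130:228,338:362]=1
y=(p[...,0]-p[...,2]);m=reg&(y>25);v,u=np.nonzero(m);print(m.sum(),u.mean(),v.min(),v.max())
P=onplane("wrist",s,np.c_[u,v],.12);vx,vy,x0,y0=cv2.fitLine(P[:,:2].astype(np.float32),2,0,.01,.01).ravel()
print("beam line dir",vx,vy,np.degrees(np.arctan2(vy,vx)),"pt",x0,y0,"ends",P[v.argmin()],P[v.argmax()])
print("depth z along beam",W[[140,160,180,200,215],[351,350,350,350,349]].round(3))
for n,b in(("barrel",(325,380,70,135)),("lamp",(325,375,222,275))):
    Q=W[b[2]:b[3],b[0]:b[1]].reshape(-1,3);Q=Q[Q[:,2]>.09];print(n,Q.min(0).round(4),Q.max(0).round(4),[np.round(x,4) for x in cv2.minAreaRect(Q[:,:2].astype(np.float32))])
E
```

```text
219 349.42009132420094 131 226
beam line dir 0.13357809 -0.99103826 -82.32359 pt 0.51933104 -0.3644273 ends [ 0.50610094 -0.27649283  0.12      ] [ 0.52581151 -0.41872086  0.12      ]
depth z along beam [[ 0.509 -0.288  0.125]
 [ 0.512 -0.316  0.125]
 [ 0.517 -0.345  0.125]
 [ 0.521 -0.376  0.124]
 [ 0.523 -0.398  0.127]]
barrel [ 0.4756 -0.2808  0.1182] [ 0.5272 -0.2083  0.1468] [array([ 0.5024, -0.2455]), array([0.0469, 0.0702]), np.float64(7.2734)]
lamp [ 0.5016 -0.4904  0.1001] [ 0.5595 -0.4103  0.1486] [array([ 0.53  , -0.4489]), array([0.0533, 0.0782]), np.float64(7.3754)]
```

Request:
move_arm(
  deltas=[0.326,0.133,0.02,0,0,-0.308,1,0.326,0.133,0.02,0,0,-0.308,1,0.326,0.133,0.02,0,0,-0.308,1,0.326,0.133,0.02,0,0,-0.308,1,0.326,0.133,0.02,0,0,-0.308,1,0.326,0.133,0.02,0,0,-0.308,1,0.326,0.133,0.02,0,0,-0.308,1,0.326,0.133,0.02,0,0,-0.308,1],
)

```text
t: 3.02
tool_pos: [0.5597, -0.0001, 0.3596]
orientation: [1.685, 2.651, -0.001]
force: [0.2, 0.1, 0.3]
opening: 0.0928
gripper_force: 0.0
```

Run:
```python
from h import *
s,p,d=snap("wrist");cv2.imwrite("pics/w2.png",p[...,::-1]);W=cloud("wrist",s,d);np.savez("w2",p=p,W=W)
print(s["t"],s["tool_pos"])
delta((.539,.386,.25),101.3)
c=np.array([.5615,-.018])
P=W.reshape(-1,3);near=np.linalg.norm(P[:,:2]-c,axis=1)<.14
for n,z0,z1 in(("carton",.072,.088),("blanks",.097,.112),("cell",.118,.14)):
    Q=P[near&(P[:,2]>z0)&(P[:,2]<z1)];print(n,len(Q),[np.round(x,4) for x in cv2.minAreaRect(Q[:,:2].astype(np.float32))] if len(Q)>3 else"",np.median(Q[:,2]) if len(Q) else "")
```

```text
3.025 [ 5.59652510e-01 -1.01787260e-04  3.59578027e-01]
[0.3589 0.1451 0.1095] [-2.000e-04  4.000e-04  2.404e-01] rows 6.437956786351935 1.2871510501345644
carton 5240 [array([ 0.5614, -0.0204]), array([0.0911, 0.1704]), np.float64(69.7817)] 0.08097337051166084
blanks 528 [array([ 0.5609, -0.0205]), array([0.0304, 0.1116]), np.float64(70.0239)] 0.10491409488500375
cell 283 [array([ 0.6062, -0.0368]), array([0.0295, 0.0167]), np.float64(70.1085)] 0.13071399666777955
```

View pics/w2.png

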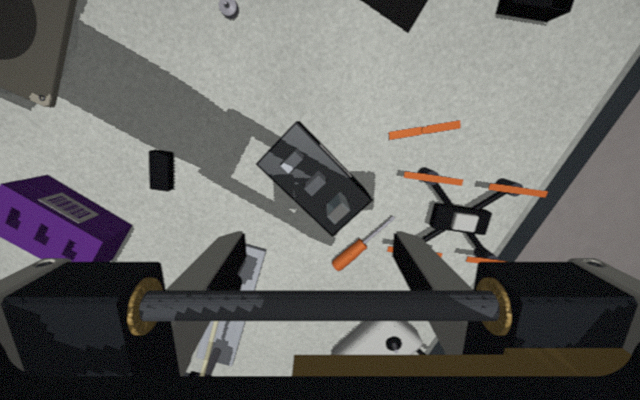

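This view shows the carton at (315,180), the cell in its far pocket at (338,207) and the blanks at (315,183) and (291,162), all matching the earlier fits. The cell centre is (0.606,-0.036), yaw 70°. The beam midpoint is (0.516,-0.347), tool x yaw 97.5°. Next, the scanner.

Request:
move_arm(
  deltas=[0.359,0.145,0.11,0,0,0.24,1,0.359,0.145,0.11,0,0,0.24,1,0.359,0.145,0.11,0,0,0.24,1,0.359,0.145,0.11,0,0,0.24,1,0.359,0.145,0.11,0,0,0.24,1,0.359,0.145,0.11,0,0,0.24,1,0.359,0.145,0.11,0,0,0.24,1,0.359,0.145,0.11,0,0,0.24,1],
)

```text
t: 4.08
tool_pos: [0.538, 0.3874, 0.248]
orientation: [-1.988, -2.431, 0.003]
force: [0.4, -0.2, 0.3]
opening: 0.0929
gripper_force: 0.0
```

Run:
```python
from h import *
s,p,d=snap("wrist");cv2.imwrite("pics/w3.png",p[...,::-1]);W=cloud("wrist",s,d);np.savez("w3",p=p,W=W)
print(s["t"],s["tool_pos"])
P=W.reshape(-1,3);near=np.linalg.norm(P[:,:2]-[.539,.386],axis=1)<.1
for z0,z1 in((.036,.06),(.042,.06),(.02,.06)):
    Q=P[near&(P[:,2]>z0)&(P[:,2]<z1)];print(len(Q),[np.round(x,4) for x in cv2.minAreaRect(Q[:,:2].astype(np.float32))],np.median(Q[:,2]))
k=p.max(2);m=(k<50)&(W[...,2]<.015)&(np.linalg.norm(W[...,:2]-[.535,.36],axis=-1)<.16)
n,l,st,_=cv2.connectedComponentsWithStats(m.astype(np.uint8));i=1+st[1:,4].argmax();Q=W[l==i]
print("mat",len(Q),[np.round(x,4) for x in cv2.minAreaRect(Q[:,:2].astype(np.float32))],st[i])
```

```text
4.075 [0.53804737 0.38743143 0.24801272]
2117 [array([0.5405, 0.4012]), array([0.1589, 0.0685]), np.float64(85.3717)] 0.04454617801933161
1951 [array([0.5402, 0.402 ]), array([0.1579, 0.0676]), np.float64(84.6636)] 0.044676785769574984
2178 [array([0.5405, 0.4013]), array([0.1591, 0.0685]), np.float64(85.3717)] 0.04449285943071683
mat 11559 [array([0.5407, 0.3647]), array([0.2182, 0.137 ]), np.float64(84.7235)] [  256   100   133   167 11559]
```

View pics/w3.png

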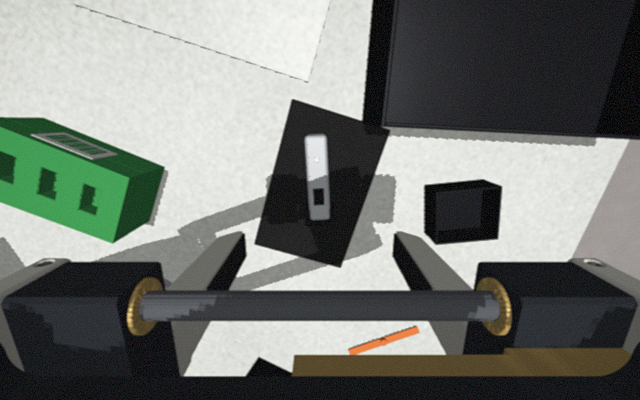

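The wrist view shows the scanner body from (315,135) to (319,220) on the mat, whose corners include (293,100) and (341,266). The black bin edge leaked into the fit, so I'll isolate the scanner.

Run:
```python
from h import *
f=np.load("w3.npz");p=f["p"];W=f["W"];k=p.max(2)
h=(W[...,2]>.015)&(W[...,2]<.06);h[:,:290]=0;h[:,350:]=0;h[:120]=0;h[250:]=0
n,l,st,_=cv2.connectedComponentsWithStats(h.astype(np.uint8))
for i in range(1,n):
    if st[i,4]<100: continue
    Q=W[l==i];print("all",st[i],[np.round(x,4) for x in cv2.minAreaRect(Q[:,:2].astype(np.float32))],Q[:,2].max())
for nm,b in(("bright",k>75),("dark",k<=75)):
    m=h&b;Q=W[m];print(nm,m.sum(),[np.round(x,4) for x in cv2.minAreaRect(Q[:,:2].astype(np.float32))],np.median(Q[:,2]))
g=h&(W[...,2]>.036);V,U=np.nonzero(g);x,y,_=W[g].T
a=np.cov(x,y);w,v=np.linalg.eigh(a);print("axis",np.degrees(np.arctan2(v[1,1],v[0,1])))
ax=v[:,1]*np.sign(-v[1,1]);t=(W[g][:,:2]-[.539,.386])@ax;q=(W[g][:,:2]-[.539,.386])@[-ax[1],ax[0]]
for lo in np.arange(-.07,.07,.012):
    s=(t>=lo)&(t<lo+.012)
    if s.sum(): print(round(lo,3),s.sum(),q[s].min().round(4),q[s].max().round(4),np.median(k[g][s]))
```

```text
all [ 304  134   31   92 2129] [array([0.5358, 0.3838]), array([0.0398, 0.1194]), np.float64(14.5358)] 0.048642024292091524
bright 1631 [array([0.5349, 0.3879]), array([0.0283, 0.111 ]), np.float64(14.9906)] 0.04462690993666685
dark 498 [array([0.5358, 0.3837]), array([0.0398, 0.1192]), np.float64(14.5358)] 0.04333691072726158
axis 104.47405656757576
-0.07 4 -0.013 -0.0092 114.0
-0.058 218 -0.0175 0.0102 224.0
-0.046 215 -0.0177 0.0101 230.0
-0.034 210 -0.0177 0.0095 227.0
-0.022 201 -0.0173 0.0102 226.0
-0.01 194 -0.0177 0.0097 143.5
0.002 201 -0.0176 0.0102 114.0
0.014 187 -0.0177 0.01 75.0
0.026 187 -0.0206 0.013 113.0
0.038 255 -0.0235 0.0157 116.0
0.05 209 -0.0232 0.0163 25.0
```

Run:
```python
from h import *
delta((.536,.384,.020),104.5)
```

```text
[-0.0015 -0.0029  0.229 ] [-0.0011  0.0008 -0.0544] rows 3.663843312321947 0.29149585636935726
```

Request:
move_arm(
  deltas=[-0.001,-0.003,0.06,0,0,-0.054,1,-0.001,-0.003,0.12,0,0,-0.054,1,-0.001,-0.003,0.17,0,0,-0.054,1,-0.001,-0.003,0.205,0,0,-0.054,1,-0.001,-0.003,0.228,0,0,-0.054,1,-0.001,-0.003,0.228,0,0,-0.054,1],
)

```text
t: 4.88
tool_pos: [0.5354, 0.3837, 0.0204]
orientation: [-1.925, -2.482, 0.004]
force: [0.1, -0.2, 0.5]
opening: 0.0925
gripper_force: 0.0
```

Run:
```python
from h import *
s=robot.read_state();print(s["tool_pos"],s["force"]);delta((.536,.384,.020),104.5)
```

```text
[0.53540623 0.38366682 0.0204194 ] [ 0.09798107 -0.19836273  0.50111868]
[0.0002 0.0007 0.0004] [-0.0025  0.0009 -0.0017] rows 0.012794683716805538 0.017085669687311896
```

Close, then lift.

Request:
move_arm(
  deltas=[0,0,0,0,0,0,0,0,0,0,0,0,0,0,0,0,0,0,0,0,0,0,0,0,0,0,0,0,0,0,0,0,0,0,0,0,0,0,0,0,0,0],
  squeeze=20,
)

```text
t: 5.62
tool_pos: [0.5356, 0.3855, 0.0216]
orientation: [-1.923, -2.484, 0.0]
force: [-0.3, -0.0, 0.3]
opening: 0.0377
gripper_force: 0.0
```

Run:
```python
from h import *
delta((.536,.384,.10),104.5);delta((.6234,.150,.10),69.9)
```

```text
[-0.0015  0.     -0.0784] [-0.0002  0.0001  0.    ] rows 1.2548422175552694 0.0010698046891689985
[-0.25    0.026  -0.0784] [-2.000e-04  1.000e-04  6.039e-01] rows 4.21225536251309 3.2337479158136553
```

Not closed yet, so I'll hold a little longer.

Request:
move_arm(
  deltas=[0,0,0,0,0,0,0,0,0,0,0,0,0,0,0,0,0,0,0,0,0],
  squeeze=20,
)

```text
t: 6.0
tool_pos: [0.5356, 0.3854, 0.0215]
orientation: [-1.923, -2.484, 0.0]
force: [-0.3, -0.0, -0.2]
opening: 0.0281
gripper_force: 20.0
```

Request:
move_arm(
  deltas=[0,0,-0.04,0,0,0,0,-0.03,0.003,-0.078,0,0,0.15,0,-0.08,0.008,-0.078,0,0,0.3,0,-0.13,0.013,-0.078,0,0,0.45,0,-0.18,0.019,-0.078,0,0,0.604,0,-0.22,0.023,-0.078,0,0,0.604,0,-0.25,0.026,-0.078,0,0,0.604,0,-0.25,0.026,-0.078,0,0,0.604,0],
)

```text
t: 7.0
tool_pos: [0.6239, 0.1476, 0.0993]
orientation: [2.578, 1.795, -0.001]
force: [0.2, 0.7, -1.5]
opening: 0.0281
gripper_force: 20.0
```

Run:
```python
from h import *
s,p,d=snap("side");cv2.imwrite("pics/s4.png",cv2.resize(p[100:260,160:400],(720,480))[...,::-1]);W=cloud("side",s,d)
print(s["tool_pos"],s["opening"],s["gripper_force"])
delta((.6234,.150,.0455),69.9)
```

```text
[0.62390779 0.14755091 0.09931817] 0.02812766687971268 19.999342560768127
[ 0.0009 -0.0003  0.0538] [-0.0006  0.0002 -0.0022] rows 0.8609563655136027 0.012218387393409427
```

View pics/s4.png

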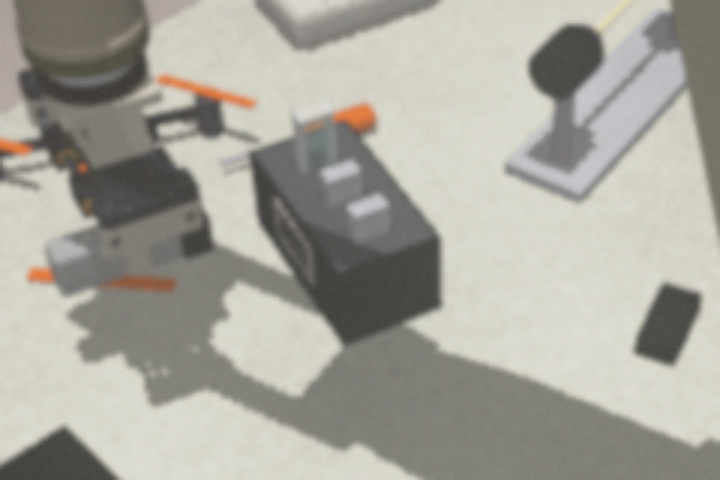

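The scanner is held level, with its dark nose (crop (195,240)) facing the label (295,245). Now lower it to label height and hold.

Request:
move_arm(
  deltas=[0.001,0,0.03,0,0,0,0,0.001,0,0.054,0,0,0,0,0.001,0,0.054,0,0,0,0,0.001,0,0.054,0,0,0,0,0.001,0,0.054,0,0,0,0,0.001,0,0.054,0,0,0,0,0.001,0,0.054,0,0,0,0,0.001,0,0.054,0,0,0,0,0.001,0,0.054,0,0,0,0,0.001,0,0.054,0,0,0,0,0.001,0,0.054,0,0,0,0,0.001,0,0.054,0,0,0,0],
)

```text
t: 8.55
tool_pos: [0.6238, 0.1509, 0.0456]
orientation: [-2.575, -1.799, 0.0]
force: [0.1, 0.3, -1.5]
opening: 0.0279
gripper_force: 20.0
```

Run:
```python
from h import *
s,p,d=snap("side");W=cloud("side",s,d);print(s["tool_pos"],s["dq"].round(3),s["gripper_force"])
x=np.array([-.3437,-.939]);o=np.array(s["tool_pos"])[:2]
# scanner points seen
Q=W.reshape(-1,3);t=(Q[:,:2]-o)@x;l=(Q[:,:2]-o)@[-x[1],x[0]]
m=(abs(t)<.075)&(abs(l)<.03)&(Q[:,2]>.02)&(Q[:,2]<.074)
print("scanner t range",np.percentile(t[m],[1,99]),"lat",np.percentile(l[m],[1,99]),"z",np.percentile(Q[m,2],[1,99]))
# label brightness centroid
n=-x;a=np.array([n[1],-n[0]]);c=np.array([.5614,-.0195]);q=W[150:215,235:300];k=p[150:215,235:300].max(2)
al=(q[...,:2]-c)@a;out=(q[...,:2]-c)@n;f=(out>.03)&(out<.055)&(q[...,2]<.074)&(q[...,2]>.008)&(abs(al)<.083)
for lo in np.arange(-.08,.08,.01):
    g=f&(al>=lo)&(al<lo+.01);print(round(lo,3),g.sum(),k[g].max() if g.any() else"",end="; ")
delta((.60,.2,.10),80);delta((.541,.365,.10),104.5)
```

```text
[0.62376791 0.15090767 0.04561329] [ 0.001 -0.    -0.001 -0.    -0.001 -0.001] 19.999560713768005
scanner t range [-0.06023138  0.05827578] lat [-0.02899694  0.01236538] z [0.03207888 0.07257468]
-0.08 30 121; -0.07 34 102; -0.06 36 76; -0.05 28 79; -0.04 36 109; -0.03 30 107; -0.02 33 123; -0.01 24 127; -0.0 29 133; 0.01 28 123; 0.02 25 131; 0.03 24 133; 0.04 28 119; 0.05 24 119; 0.06 24 110; 0.07 23 118; [ 0.0379 -0.0392 -0.0544] [ 0.     -0.     -0.1765] rows 1.2324911106547987 0.9448893547864718
[ 0.1726 -0.1514 -0.0544] [ 0.      0.     -0.6041] rows 3.774661081642695 3.234608963639648
```

Run:
```python
from h import *
s=np.load("side0.npz");p=s["p"].max(2).astype(np.float32)
m=robot.camera_model("side");K=np.array(m["K"]);R=np.array(m["R"]);t=np.array(m["t"])
n=np.array([.3437,.939,0]);a=np.array([.939,-.3437,0]);c=np.array([.5614,-.0195,0])
for z in(.02,.025,.03,.04,.048,.056,.066,.071,.076):
    r=[]
    for x in np.arange(-.085,.086,.01):
        q=K@(R@(c+.0455*n+a*x+[0,0,z])+t);r.append(int(cv2.getRectSubPix(p,(1,1),(float(q[0]/q[2]),float(q[1]/q[2])))[0,0]))
    print(z,r)
```

```text
0.02 [72, 72, 69, 70, 71, 69, 75, 85, 80, 81, 80, 81, 81, 76, 72, 68, 78, 122]
0.025 [70, 72, 69, 69, 68, 68, 91, 91, 83, 87, 91, 87, 84, 77, 71, 67, 77, 124]
0.03 [70, 71, 70, 71, 69, 76, 102, 94, 88, 90, 89, 90, 81, 79, 69, 67, 77, 128]
0.04 [70, 71, 70, 70, 70, 83, 99, 83, 79, 78, 78, 75, 81, 82, 70, 68, 74, 124]
0.048 [71, 70, 70, 68, 68, 83, 95, 81, 78, 76, 74, 76, 91, 81, 70, 68, 75, 121]
0.056 [70, 69, 69, 70, 69, 85, 96, 91, 89, 86, 91, 94, 98, 86, 68, 67, 76, 122]
0.066 [71, 70, 68, 67, 70, 84, 113, 104, 107, 115, 106, 109, 110, 70, 68, 68, 74, 106]
0.071 [68, 69, 68, 69, 69, 85, 102, 109, 104, 96, 102, 105, 87, 68, 68, 68, 72, 103]
0.076 [68, 70, 70, 71, 69, 86, 83, 88, 90, 82, 85, 87, 70, 70, 71, 69, 73, 105]
```

Label spans about ±38 mm around the carton's middle, so the aim is good. I'll carry the scanner back to the mat.

Request:
move_arm(
  deltas=[0,0,-0.054,0,0,0,0,0.04,-0.035,-0.054,0,0,-0.14,0,0.085,-0.074,-0.054,0,0,-0.29,0,0.13,-0.113,-0.054,0,0,-0.44,0,0.172,-0.15,-0.054,0,0,-0.604,0,0.172,-0.15,-0.02,0,0,-0.604,0,0.172,-0.15,0.01,0,0,-0.604,0,0.172,-0.15,0.018,0,0,-0.604,0,0.172,-0.15,0.018,0,0,-0.604,0],
)

```text
t: 9.72
tool_pos: [0.542, 0.3637, 0.0275]
orientation: [-1.924, -2.483, 0.001]
force: [-0.2, 0.9, -1.7]
opening: 0.0279
gripper_force: 20.0
```

Run:
```python
from h import *
s=robot.read_state();print(s["tool_pos"],s["force"]);delta((.541,.366,.0215),104.5)
```

```text
[0.54196196 0.36368357 0.02751696] [-0.20685275  0.93698921 -1.73252997]
[ 0.0025 -0.0003  0.006 ] [-0.0008  0.0002 -0.0004] rows 0.10430122051889455 0.00493337658016329
```

Request:
move_arm(
  deltas=[0,0,0.003,0,0,0,0,0,0,0.0055,0,0,0,0,0,0,0.0055,0,0,0,0,0,0,0.0055,0,0,0,0.7,0,0,0.0055,0,0,0,0.7,0,0,0.0055,0,0,0,0.7,0,0,0.0055,0,0,0,0.7,0,0,0.0055,0,0,0,0.7,0,0,0.0055,0,0,0,0.7],
)

```text
t: 10.85
tool_pos: [0.542, 0.364, 0.0221]
orientation: [1.923, 2.484, -0.0]
force: [0.2, -0.1, 0.0]
opening: 0.065
gripper_force: 0.0
```

Run:
```python
from h import *
s=robot.read_state();print(s["tool_pos"],s["force"],s["opening"]);delta((.541,.366,.2),104.5);delta((.606,-.036,.2),160)
```

```text
[0.54204889 0.36397291 0.02213197] [ 0.16161771 -0.14472016  0.01789117] 0.06504783234581901
[ 0.0022 -0.0005 -0.1779] [-0.  0.  0.] rows 2.8461227437805894 0.00017245163846711997
[-0.4033 -0.0382 -0.1779] [-0.      0.     -0.9687] rows 7.078171226896005 5.186885022942394
```

Request:
move_arm(
  deltas=[0,0,-0.06,0,0,0,0.7,0,0,-0.12,0,0,0,0.7,-0.03,-0.003,-0.178,0,0,-0.1,0.7,-0.09,-0.009,-0.178,0,0,-0.27,0.7,-0.15,-0.015,-0.178,0,0,-0.44,0.7,-0.21,-0.02,-0.178,0,0,-0.61,0.7,-0.27,-0.026,-0.178,0,0,-0.78,0.7,-0.33,-0.032,-0.178,0,0,-0.9,0.7,-0.38,-0.036,-0.178,0,0,-0.969,0.7,-0.403,-0.038,-0.178,0,0,-0.969,0.7,-0.403,-0.038,-0.178,0,0,-0.969,0.7],
)

```text
t: 12.22
tool_pos: [0.6062, -0.0368, 0.2]
orientation: [-0.55, -3.093, -0.0]
force: [0.4, 0.8, -0.0]
opening: 0.065
gripper_force: 0.0
```

Run:
```python
from h import *
s,p,d=snap("wrist");W=cloud("wrist",s,d);cv2.imwrite("pics/w5.png",p[...,::-1]);np.savez("w5",p=p,W=W)
print(s["t"],s["tool_pos"],s["opening"])
P=W.reshape(-1,3);near=np.linalg.norm(P[:,:2]-[.5614,-.0195],axis=1)<.12
for n,z0,z1 in(("carton",.072,.088),("blanks",.1,.108),("cell",.124,.136)):
    Q=P[near&(P[:,2]>z0)&(P[:,2]<z1)];print(n,len(Q),[np.round(x,4) for x in cv2.minAreaRect(Q[:,:2].astype(np.float32))] if len(Q)>3 else"",np.median(Q[:,2]) if len(Q) else "")
s2,p,d=snap("top");W=cloud("top",s2,d);Q=W[130:180,170:245].reshape(-1,3);Q=Q[(Q[:,2]>.03)&(Q[:,2]<.055)&(np.linalg.norm(Q[:,:2]-[.541,.364],axis=1)<.08)]
print("scanner",[np.round(x,4) for x in cv2.minAreaRect(Q[:,:2].astype(np.float32))])
delta((.606,-.036,.102),160)
```

```text
12.225 [ 0.60622019 -0.03677103  0.20003459] 0.06504006851830865
carton 14502 [array([ 0.5615, -0.0207]), array([0.0904, 0.1701]), np.float64(69.9353)] 0.08092735254710318
blanks 1420 [array([ 0.5546, -0.0181]), array([0.0294, 0.0959]), np.float64(70.1422)] 0.1048076810853015
cell 744 [array([ 0.6064, -0.0371]), array([0.0298, 0.0165]), np.float64(71.0081)] 0.1308428519958441
scanner [array([0.5438, 0.3629]), array([0.0398, 0.1199]), np.float64(12.9287)]
[-0.0005 -0.0014  0.098 ] [ 0.0006 -0.0005 -0.0001] rows 1.5684232167927932 0.004413738566495824
```

View pics/w5.png

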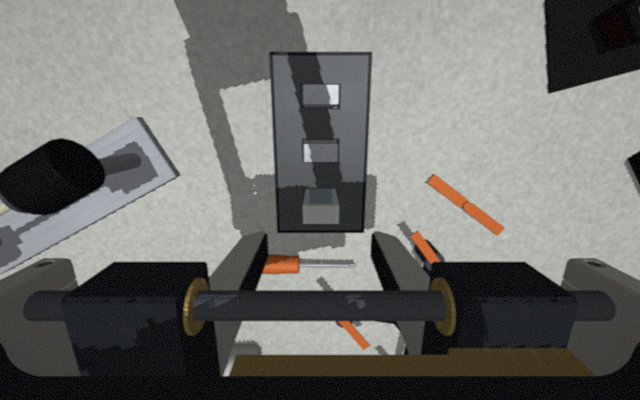

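The cell at (320,205) sits exactly between the fingers, square to them, with the blanks clear at (320,152) and (320,96). The scanner lies about 3 mm from the mat centre. Descend and grip the frosted faces.

Request:
move_arm(
  deltas=[0,0,0.04,0,0,0,0.7,0,0,0.075,0,0,0,0.7,0,0,0.098,0,0,0,0.7,0,0,0.098,0,0,0,0.7,0,0,0.098,0,0,0,0,0,0,0.098,0,0,0,0,0,0,0.098,0,0,0,0,0,0,0.098,0,0,0,0,0,0,0.098,0,0,0,0,0,0,0.098,0,0,0,0,0,0,0.098,0,0,0,0],
  squeeze=15,
)

```text
t: 13.7
tool_pos: [0.6065, -0.0358, 0.1028]
orientation: [0.545, 3.093, 0.0]
force: [-0.5, -0.0, 5.2]
opening: 0.0299
gripper_force: 15.0
```

Run:
```python
from h import *
s=robot.read_state();print(s["tool_pos"],s["force"],s["opening"],s["gripper_force"]);delta((.606,-.0365,.2),160);
```

```text
[ 0.60653721 -0.03579641  0.10277446] [-0.46170954 -0.02821015  5.15352987] 0.0298781173537602 14.99778538942337
[ 0.0002 -0.0008 -0.0972] [0.0002 0.0009 0.0002] rows 1.5556730868115376 0.005108625974999198
```

Request:
move_arm(
  deltas=[0,0,-0.01,0,0,0,0,0,0,-0.025,0,0,0,0,0,0,-0.05,0,0,0,0,0,0,-0.09,0,0,0,0,0,0,-0.127,0,0,0,0,0,0,-0.127,0,0,0,0],
)

```text
t: 14.45
tool_pos: [0.6085, -0.036, 0.2346]
orientation: [0.544, 3.086, 0.0]
force: [0.4, -0.2, -1.5]
opening: 0.0298
gripper_force: 15.0
```

Run:
```python
from h import *
s,p,d=snap("side");print(s["tool_pos"],s["force"],s["opening"],s["gripper_force"])
cv2.imwrite("pics/s6.png",cv2.resize(p[60:260,180:420],(720,600))[...,::-1])
delta((.516,-.347,.23),97.5)
```

```text
[ 0.60845767 -0.03601701  0.23455301] [ 0.43758875 -0.18094864 -1.53598089] 0.029754938650299854 14.997114837169647
[-0.0205 -0.3236  0.0015] [0.003  0.0033 1.0911] rows 5.187626715848124 5.8423948421818155
```

View pics/s6.png

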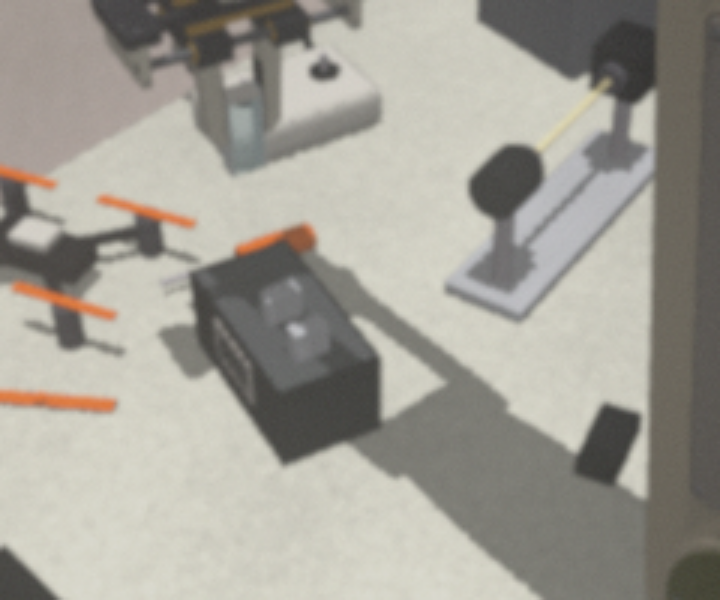

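The cell is held upright in the fingers at (245,125), and both blanks are still in place at (285,300) and (305,335). Carry it over the bench.

Request:
move_arm(
  deltas=[-0.002,-0.03,0,0,0,0.12,0,-0.005,-0.08,0,0,0,0.27,0,-0.008,-0.13,0,0,0,0.43,0,-0.011,-0.18,0,0,0,0.6,0,-0.014,-0.23,0,0,0,0.77,0,-0.017,-0.28,0,0,0,0.94,0,-0.02,-0.31,0,0,0,1.05,0,-0.021,-0.324,0.001,0,0,1.091,0,-0.021,-0.324,0.001,0,0,1.091,0,-0.021,-0.324,0.001,0,0,1.091,0],
)

```text
t: 15.75
tool_pos: [0.5155, -0.346, 0.2277]
orientation: [-2.068, -2.364, -0.001]
force: [-0.4, -0.1, -0.7]
opening: 0.0297
gripper_force: 15.0
```

Run:
```python
from h import *
s,p,d=snap("wrist");print(s["t"],s["tool_pos"],s["opening"],s["gripper_force"]);W=cloud("wrist",s,d);np.savez("w7",p=p,W=W)
cv2.imwrite("pics/w7.png",p[...,::-1])
# heads
P=W.reshape(-1,3)
for n,c in(("barrel",(.5024,-.2455)),("lamp",(.53,-.449))):
    Q=P[(np.linalg.norm(P[:,:2]-c,axis=1)<.06)&(P[:,2]>.09)&(P[:,2]<.16)]
    if len(Q)>5: print(n,len(Q),[np.round(x,4) for x in cv2.minAreaRect(Q[:,:2].astype(np.float32))])
delta((.516,-.347,.131),97.5)
```

```text
15.75 [ 0.51553717 -0.34604956  0.22774576] 0.02973234593862728 14.997223019599915
barrel 4736 [array([ 0.5042, -0.2577]), array([0.0469, 0.0954]), np.float64(5.6453)]
lamp 1125 [array([ 0.5336, -0.4733]), array([0.0524, 0.0275]), np.float64(7.8467)]
[-0.0011  0.0002  0.097 ] [-0.     -0.0006  0.0028] rows 1.5518117423668678 0.01508770844713941
```

View pics/w7.png

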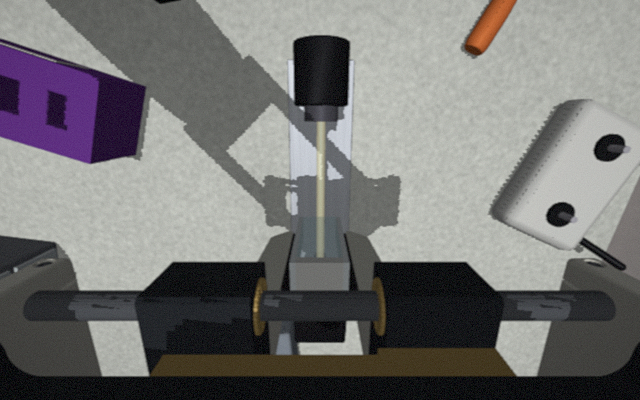

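The light line (320,120 to 320,255) runs centrally behind the cell (320,260) and square to it. I'll check the lateral fit with this picture, then lower.

Run:
```python
from h import *
s=robot.read_state();f=np.load("w7.npz");p=f["p"].astype(int)
m=np.zeros((400,640),bool);m[125:212,308:333]=1;m&=(p[...,0]-p[...,2])>25
v,u=np.nonzero(m);P=onplane("wrist",s,np.c_[u,v],.12)
vx,vy,x0,y0=cv2.fitLine(P[:,:2].astype(np.float32),2,0,.01,.01).ravel();a=np.degrees(np.arctan2(-abs(vy),vx*-np.sign(vy)))
print(len(u),a,"x at y=-.347:",x0+(-.347-y0)*vx/vy)
```

```text
407 -82.57031 x at y=-.347: 0.51695776
```

Request:
move_arm(
  deltas=[-0.001,0,0.03,0,0,0.003,0,-0.001,0,0.06,0,0,0.003,0,-0.001,0,0.085,0,0,0.003,0,-0.001,0,0.097,0,0,0.003,0,-0.001,0,0.097,0,0,0.003,0,-0.001,0,0.097,0,0,0.003,0],
)

```text
t: 16.55
tool_pos: [0.5161, -0.3486, 0.1327]
orientation: [2.073, 2.358, 0.0]
force: [0.8, -0.0, -0.5]
opening: 0.0303
gripper_force: 15.0
```

Run:
```python
from h import *
s,p,d=snap("side");print(s["t"],s["tool_pos"],s["force"],s["opening"],s["gripper_force"])
a=cv2.resize(p[50:170,310:430],(600,600));cv2.imwrite("pics/s8.png",a[...,::-1]);delta((.516,-.347,.131),97.5)
s,p,d=snap("top");W=cloud("top",s,d);Q=W[130:180,170:245].reshape(-1,3);Q=Q[(Q[:,2]>.03)&(Q[:,2]<.055)&(np.linalg.norm(Q[:,:2]-[.541,.364],axis=1)<.08)]
print("scanner",[np.round(x,4) for x in cv2.minAreaRect(Q[:,:2].astype(np.float32))])
```

```text
16.55 [ 0.51612388 -0.34863313  0.13266418] [ 0.83979212 -0.0135978  -0.46800399] 0.030267153136069883 14.99714657664299
[0.0018 0.0001 0.0018] [ 0.0017  0.0017 -0.0025] rows 0.040864778432208225 0.018751012844125045
scanner [array([0.5436, 0.3628]), array([0.0395, 0.1212]), np.float64(12.8356)]
```

View pics/s8.png

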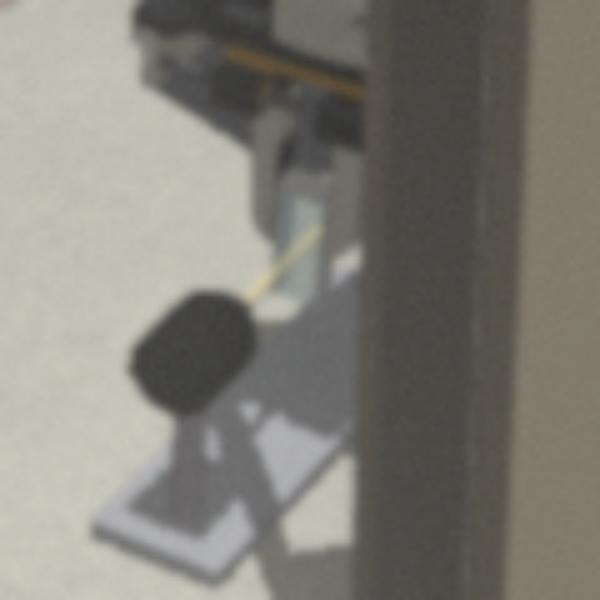

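The light enters the middle of the clear face at about (315,235), with the cell upright and clear of the heads. I'll make a small trim and settle, then hand in.

Request:
move_arm(
  deltas=[0.001,0,0.001,0,0,0,0,0.001,0,0.001,0,0,0,0,0.001,0,0.001,0,0,0,0,0.001,0,0.001,0,0,0,0,0.001,0,0.001,0,0,0,0,0.001,0,0.001,0,0,0,0],
)

```text
t: 17.4
tool_pos: [0.5152, -0.3474, 0.1301]
orientation: [-2.075, -2.359, -0.0]
force: [-0.0, 0.5, -0.9]
opening: 0.0298
gripper_force: 15.0
```

```bash
python3 -c "
from h import *
s=robot.read_state();print(s['t'],s['tool_pos'],s['gripper_force'],abs(s['dq']).max());print(robot.close_job())"
```

```text
17.4 [ 0.51516282 -0.34738423  0.1301438 ] 14.997084885835648 0.001602904084243321
the job is handed in; nothing more can be done
None
```

I handed the job in at about 17.4 s, with no verdict returned: the scanner was aimed at the label and laid back within about 4 mm of the mat's centre, and the cell is held still and upright at the beam's midpoint, within about 2 mm of it by my measurements.

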